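Mount the sprocket on the test stand's three-stud flange

ROBOT

A 6-joint arm with a two-finger parallel gripper is mounted at the origin on the work surface. World frame = base frame: x ahead of the robot, y to its left, z up, the work surface at z = 0. Lengths are in m, angles in rad, forces in N, time in s.
With the tool pointing down it reaches from about 0.25 to 0.725 m from the base axis. Payload 9.7 kg.
Tool frame: the origin (TCP) lies on the centre line of the jaws, within the pads' length; the fingertips stand 14 mm ahead of it and the grasp point (between the pads) lies 5 mm behind it; y points along the fingers, x is the direction in which the jaws open and shut, and the axes are right-handed (so a half turn about y gives the same grasp; the last joint's range is limited). The gripper opens to 85 mm and grips with 20 to 120 N. Pads are 22 mm wide; open, the fingers measure 114 mm over their backs; the gripper's body (76 mm by 85 mm) begins 54 mm behind the grasp point. The pads swing forward as they close: fully open they stand 13 mm farther back than shut.
Start: joints at [1.129, 0.087, 0.176, 1.66, 0, 1.571], TCP at [0.235, 0.497, 0.245] pointing down, gripper open.
Joint ranges: [-3.13, 3.13], [-0.85, 1.81], [-1.15, 1.24], [-2.2, 2.28], [-1.44, 1.52], [-3.14, 3.14]. Speed limits (rad/s): [2.22, 2.22, 2.57, 3.14, 3.14, 3.14].

INTERFACE

Orientations are given as a 3x3 rotation matrix whose columns are the frame's x, y, z axes.
In Python, from bench import robot gives the robot as it stands.
- The arm moves only by the shell command python3 -m creep 'ROWS' [FORCE]. ROWS is JSON, one flat list of numbers, 5 for each row, row after row: the opening in per cent of the stroke, from 0 (shut) to 100 (fully open), then the shift along the tool's x, y, z in cm, then the turn about the tool's y in degrees. A call has 1 to 20 rows; each row shifts and turns the pose as measured when the row begins, along the tool's axes as they then stand; what a row does not reach is not made up. A row lasts 1/12 s, in which the tool goes at most 41.7 mm and 7.16 degrees, less where a joint would pass 70% of its speed; a pose out of reach is approached as far as the arm can. A call with a gripper value outside its range is refused whole. The fingers move at their own pace and stop on an object; FORCE is the grip in N (left out, the last holds). Time passes only in rows, so rows that do not move let the fingers close. It gives the time, the measured TCP pose, the force and the opening at its end, in the units of the state.
- robot.state(): the state, without advancing time (a new reading comes with each control period).
- robot.camera(name): name is "scene" or "side" or "wrist"; returns (picture, depth): 384x512x3 uint8, red, green, blue; 384x512 float32, m along the optical axis (not along the pixel's ray), 0 where there is no reading.
- robot.get_calibration(name): a dict with "fx", "fy", "cx", "cy" (pixels), "dist" ([k1, k2, p1, p2, k3] as OpenCV has them; the pictures are not rectified), "origin" and "attitude" of the camera in the world. Camera axes: x right, y down, z forward; pixel columns grow to the right and rows downward; lengths in m; the calibration is good to about 2 mm. A picture is of the moment at which its call begins: read the wrist's pose just before it. get_calibration takes no time and is no camera call; for the wrist camera it gives the pose at the moment of the call.
- robot.hand_in(): hands the job in, once; it reports no verdict.
The state is a dict: "t": time; "joints": joint angles; "joint_vel": joint speeds; "tau": joint torques, N m; "ee_pos": TCP position; "eef_rot": TCP orientation; "force": force on the tool from outside, world axes, zero at the start; "ft_torque": the same for the moment, N m; "grip_width": opening from 0.0 (shut) to 1.0 (fully open).
Only numpy, scipy, OpenCV 4.12 (cv2) and the standard library are available. Lean on these libraries where they do the work, as an engineer would, in place of code of your own. Each camera call takes 0.05 s, during which the arm holds its last target.

TASK

Mount the loose sprocket on the drive flange of the test stand: lower it over the centre spigot, turn it until its three holes find the three studs, and ease it down until it lies flat and fully home on the flange, then let go. The studs stand at an unmeasured angle, so feel for them gently, never force or drop the sprocket on them, and leave the bottle, wrench, bin and marker where they are.

Things in the scene. Friction and masses are not known exactly. Their poses are not given: they have to be found in the camera images.
- sprocket: Loose plain aluminium sprocket, about 0.3 kg, flat on the bench: a toothed plate 8 mm thick, 107 mm over the teeth, with a hexagonal sleeve up its middle. A 25.6 mm bore runs through. Three 11.6 mm through holes on radius 36 mm: one on the sprocket's +x axis, the others 120 degrees either side, so any third of a turn fits. Origin: centre of the underside; z up.
- sleeve_top (a point): Centre of the top of the sprocket's hexagonal sleeve, 38 mm above its underside; grip the sprocket by this sleeve. It is 42 mm across flats and 30 mm tall, standing on the plate's top. Its flats face 0, 60, 120, 180, 240 and 300 degrees from the sprocket's +x.
- stand: Fixed test stand: dark base plate 150 x 150 x 12 mm, round grey housing 132 mm wide, small black sensor box on its -x side (under 45 mm high), and on top a steel drive flange 112 mm wide with its face 60 mm above the bench. Over 40 N between sprocket and stand counts as forcing. Origin: centre of the underside; z up.
- flange_seat (a point): Centre of the flange's flat upper face; the sprocket's origin is here when home. Around it stand three studs: 10 mm diameter, 16 mm tall, 1 mm tip chamfer, radius 36 mm, 120 degrees apart. Their angle is not measured: one stands anywhere within 0.4 rad either way of this point's +x (= the stand's +x). The flange's spindle is braked and does not turn.
- spigot_tip (a point): Top of the centre spigot on the flange: 24 mm diameter, 40 mm tall above the flange's face, its top 6 mm coned to 14 mm diameter.
- oil_bottle: Bystander: white plastic bottle with a black cap, 42 mm diameter, 110 mm tall, standing. Origin: centre of the underside.
- wrench: Bystander: steel wrench, 160 mm long, lying along its own x. Origin: underside, at mid length.
- nut_bin: Bystander: open grey plastic bin, 80 x 120 mm, 50 mm high. Origin: centre of the underside.
- marker: Bystander: white marker pen, 14 mm diameter, about 120 mm long, lying along its own x. Origin: underside, at mid length.

How it is judged:
On the way, in this order (a step that is already met when the one before it is completed fails the run):
1. the sprocket is lifted clear of the bench (height (world z) of sprocket above 0.04 m), for 0.1 s.
2. the sprocket's bore is over the spigot, its plate still above the studs (horizontal distance between sprocket and flange_seat below 0.004 m and z of sprocket in the frame of flange_seat between 0.01 and 0.036 m), for 0.05 s.
At the end, for the whole second after the job is handed in: The sprocket lies at rest on the flange, all three studs through its holes: its underside within 2 mm of the flange face, its centre within 4 mm of the spigot's axis, tilted less than 0.03 rad (horizontal distance between sprocket and flange_seat below 0.004 m and z of sprocket in the frame of flange_seat below 0.002 m and angle between sprocket's own z axis and vertical below 0.03 rad and linear speed of sprocket below 0.01 m/s); the robot touches nothing.
It fails at once if the sprocket is forced or dropped: more than 40 N between sprocket and stand (contact force between sprocket and stand above 40 N).
It fails at once if a bystander is moved more than 20 mm (distance of any of oil_bottle, wrench, nut_bin, marker from where it was at the start of the episode above 0.02 m).
It also fails if it takes over 64 s, if anything falls off the work surface, if the arm or the gripper's body presses on something with over 40 N, if the wrist force passes 120 N, or if a joint passes its speed limit or range.

## Working session

There is one attempt and no reset: what is moved stays moved. The work goes in short steps, Python scripts to look and compute and a shell command to move; the robot and the scene stay as the last step left them, time stands still between calls to the robot, and variables do not carry over. Pictures are saved under pics/ and viewed, and the job is handed in when it is done.

```bash
ls; mkdir -p pics; python3 - <<'E'
from bench import robot
import cv2, numpy as np
s=robot.state(); print({k:np.round(v,3).tolist() for k,v in s.items()})
for n in ["scene","side","wrist"]:
    c=robot.get_calibration(n); print(n,{k:np.round(v,4).tolist() for k,v in c.items()})
    p,d=robot.camera(n); cv2.imwrite(f"pics/{n}0.png",p[:,:,::-1]); np.savez(f"pics/{n}0.npz",p=p,d=d)
E
```

```text
pics
{'t': 0.0, 'joints': [1.129, 0.087, 0.175, 1.66, 0.0, 1.571], 'joint_vel': [0.001, 0.001, 0.001, 0.0, 0.001, 0.001], 'tau': [0.0, -52.039, 46.48, 0.016, 0.0, -0.0], 'ee_pos': [0.235, 0.497, 0.245], 'eef_rot': [[0.428, -0.001, -0.904], [0.904, -0.001, 0.428], [-0.001, -1.0, 0.0]], 'force': [-0.372, -0.333, -0.553], 'ft_torque': [0.046, 0.007, -0.0], 'grip_width': 0.993}
scene {'fx': 404.119, 'fy': 404.119, 'cx': 253.7546, 'cy': 186.1939, 'dist': [0.0204, 0.0, 0.0, 0.0, 0.0], 'origin': [0.9368, 0.3678, 0.7981], 'attitude': [[-0.7573, 0.5268, -0.386], [0.653, 0.6139, -0.4435], [0.0033, -0.5879, -0.8089]]}
side {'fx': 452.7086, 'fy': 452.7086, 'cx': 255.6307, 'cy': 197.9413, 'dist': [-0.1193, 0.0, 0.0, 0.0, 0.0], 'origin': [0.1447, -0.6854, 0.5786], 'attitude': [[0.8431, -0.2687, 0.4659], [-0.5375, -0.4499, 0.7132], [0.018, -0.8517, -0.5237]]}
wrist {'fx': 284.7126, 'fy': 284.7126, 'cx': 254.8686, 'cy': 186.5898, 'dist': [-0.0143, 0.0, 0.0, 0.0, 0.0], 'origin': [0.1594, 0.5334, 0.3731], 'attitude': [[0.4288, 0.8546, 0.2927], [0.9034, -0.405, -0.1411], [-0.0021, 0.325, -0.9457]]}
```

View pics/scene0.png

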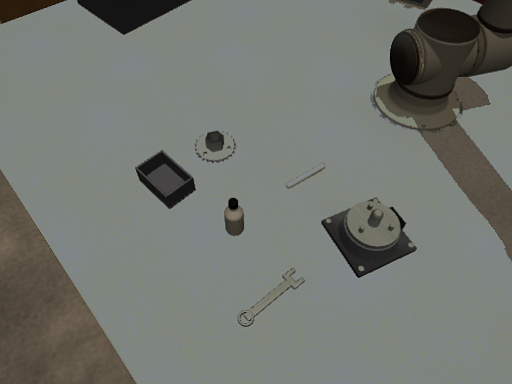

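View pics/side0.png

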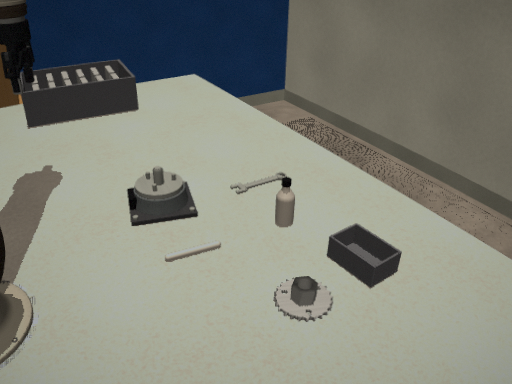

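View pics/wrist0.png

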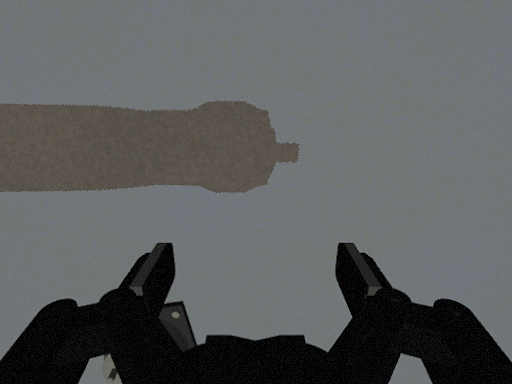

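The scene picture shows the sprocket at about (214,146) and the stand's spigot at (376,213). The bin is at (165,178), the bottle at (234,217), the marker at (305,176) and the wrench at (272,298). The side view shows the sprocket at (304,297) and the stand at (160,190). Next I measure them.

```bash
cat > h.py <<'E'
import numpy as np, cv2, json
from bench import robot
def cal(n):
    c=robot.get_calibration(n)
    c['K']=np.array([[c['fx'],0,c['cx']],[0,c['fy'],c['cy']],[0,0,1]]);c['R']=np.array(c['attitude']);c['o']=np.array(c['origin']);c['d']=np.array(c['dist'],float)
    return c
def rays(c,uv):
    u=cv2.undistortPoints(np.array(uv,float).reshape(-1,1,2),c['K'],c['d']).reshape(-1,2)
    return np.c_[u,np.ones(len(u))]@c['R'].T
def onplane(c,uv,z):
    r=rays(c,uv); return c['o']+r*((z-c['o'][2])/r[:,2])[:,None]
def proj(c,P):
    rv=cv2.Rodrigues(c['R'].T)[0]; return cv2.projectPoints(np.array(P,float).reshape(-1,1,3),rv,-c['R'].T@c['o'],c['K'],c['d'])[0].reshape(-1,2)
def cloud(c,d):
    v,u=np.mgrid[0:d.shape[0],0:d.shape[1]]
    r=rays(c,np.c_[u.ravel(),v.ravel()]) # camera z comp =1
    return (c['o']+r*d.ravel()[:,None]).reshape(*d.shape,3)
E
python3 - <<'E'
from h import *
for n in ["scene","side"]:
    c=cal(n); z=np.load(f"pics/{n}0.npz"); P=cloud(c,z['d'])
    ok=z['d']>0
    bench=P[ok&(abs(P[...,2])<.02)]; print(n,"bench z",np.median(bench[:,2]))
    for name,(u,v),s in [("spr",(214,146) if n=="scene" else (304,297),32),("stand",(372,225) if n=="scene" else (160,190),40)]:
        sub=P[v-s:v+s,u-s:u+s]; H=sub[...,2]
        bins=[(0.004,.014),(.03,.045)] if name=="spr" else [(.055,.065),(.07,.08),(.093,.106)]
        for a,b in bins:
            q=sub[(H>a)&(H<b)]; 
            print(name,(a,b),len(q), q.mean(0).round(4) if len(q) else '', q.min(0).round(3) if len(q) else '',q.max(0).round(3) if len(q) else '')
    im=z['p'][:,:,::-1]
    cr=[]
    for (u,v),s in [((214,146) if n=="scene" else (304,297),32),((372,225) if n=="scene" else (160,190),48)]:
        cr.append(cv2.resize(im[v-s:v+s,u-s:u+s],(400,400),interpolation=cv2.INTER_CUBIC))
    cv2.imwrite(f"pics/{n}_crop.png",np.hstack(cr))
E
```

```text
scene bench z -0.00018478850462244623
spr (0.004, 0.014) 617 [ 0.557  -0.2242  0.0073] [ 0.435 -0.285  0.004] [ 0.604 -0.179  0.014]
spr (0.03, 0.045) 189 [ 0.5636 -0.2264  0.0362] [ 0.529 -0.258  0.03 ] [ 0.678 -0.166  0.044]
stand (0.055, 0.065) 1685 [0.4599 0.2022 0.0597] [0.398 0.144 0.055] [0.512 0.256 0.065]
stand (0.07, 0.08) 92 [0.4596 0.2003 0.0749] [0.429 0.166 0.07 ] [0.497 0.238 0.08 ]
stand (0.093, 0.106) 96 [0.4581 0.2004 0.0977] [0.445 0.188 0.093] [0.468 0.211 0.103]
side bench z -0.001880020228721191
spr (0.004, 0.014) 1107 [ 0.5371 -0.2434  0.0061] [ 0.492 -0.288  0.004] [ 0.598 -0.182  0.014]
spr (0.03, 0.045) 324 [ 0.5443 -0.2362  0.0348] [ 0.523 -0.26   0.03 ] [ 0.567 -0.211  0.038]
stand (0.055, 0.065) 770 [0.4465 0.1876 0.0581] [0.395 0.14  0.055] [0.505 0.253 0.065]
stand (0.07, 0.08) 73 [0.446  0.1903 0.0742] [0.424 0.162 0.07 ] [0.489 0.234 0.08 ]
stand (0.093, 0.106) 37 [0.4501 0.1936 0.0959] [0.44  0.185 0.093] [0.459 0.203 0.099]
```

View pics/scene_crop.png

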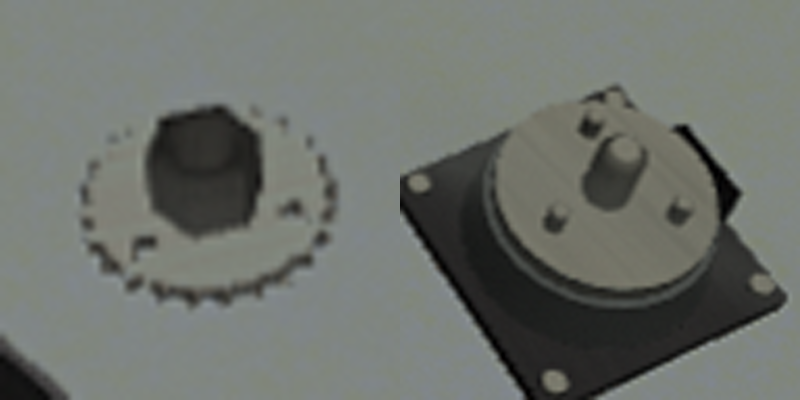

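View pics/side_crop.png

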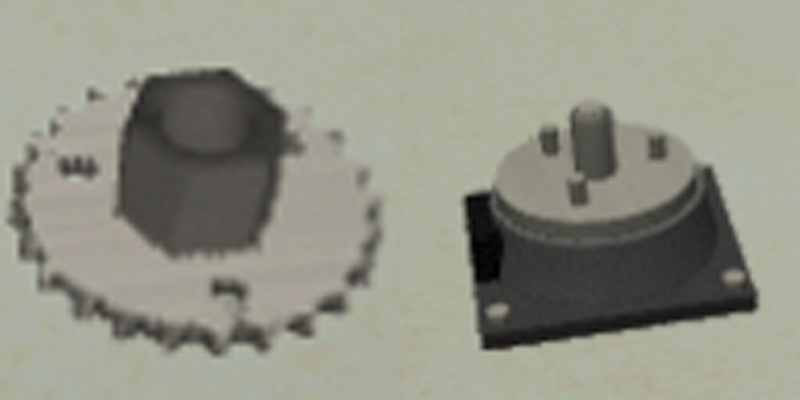

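```bash
python3 -m creep '[100,-1.7,0,-3.4,0,100,-1.7,0,-3.4,0,100,-1.7,0,-3.4,0,100,-1.7,0,-3.4,0,100,-1.7,0,-3.4,0,100,-1.7,0,-3.4,0,100,-1.7,0,-3.4,0,100,-1.7,0,-3.4,0,100,-1.7,0,-3.4,0,100,-1.7,0,-3.4,0,100,0,0,0,0]' 60; python3 - <<'E'
from h import *
s=robot.state(); print(s['t'],s['ee_pos'],s['joints'])
c=cal('wrist'); p,d=robot.camera('wrist'); cv2.imwrite('pics/w1.png',p[:,:,::-1])
np.savez('pics/w1.npz',p=p,d=d,R=c['R'],o=c['o'])
E
```

```text
t: 1.07
ee_pos: [0.4775, 0.186, 0.2403]
eef_rot: [[0.42, -0.004, -0.907], [0.907, -0.005, 0.42], [-0.006, -1.0, 0.001]]
force: [-0.6, 0.6, 0.0]
grip_width: 0.994
1.0667 [0.47746915 0.18597017 0.24032918] [ 3.73019524e-01  1.65649816e-04  7.64288653e-02  1.65236687e+00
 -3.03456262e-03  8.06673313e-01]
```

View pics/w1.png

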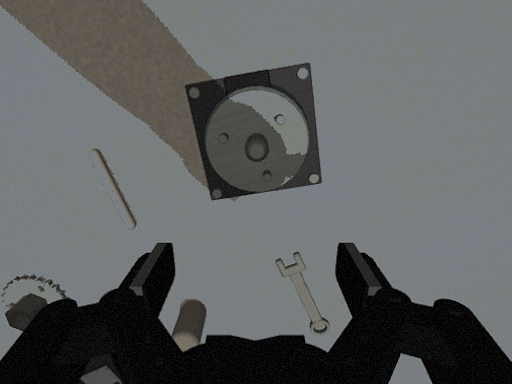

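The wrist picture shows the stand in full. The spigot is at about (257,147) and the studs at about (280,119), (224,138) and (267,175). I'll enlarge it.

```bash
python3 - <<'E'
from h import *
z=np.load('pics/w1.npz');im=z['p'][:,:,::-1]
cr=im[85:195,200:320]; g=cv2.createCLAHE(4,(2,2)).apply(cv2.cvtColor(cr,cv2.COLOR_BGR2GRAY))
cv2.imwrite('pics/w1c.png',cv2.resize(g,None,fx=5,fy=5,interpolation=cv2.INTER_CUBIC))
c=cal('wrist');c['R'],c['o']=z['R'],z['o']; P=cloud(c,z['d'])
s=P[60:210,170:330]
for a,b in [(.055,.065),(.068,.08),(.094,.104),(.008,.016)]:
    q=s[(s[...,2]>a)&(s[...,2]<b)]; print(a,len(q),q.mean(0).round(4),q.min(0).round(4),q.max(0).round(4))
m=((P[...,2]>.07)&(P[...,2]<.085)).astype(np.uint8); m[:60]=0;m[210:]=0;m[:,:170]=0;m[:,330:]=0
n,l,st,ce=cv2.connectedComponentsWithStats(m)
for i in range(1,n):
    if st[i,4]>10: print(st[i],ce[i].round(1),P[l==i].mean(0).round(4))
E
```

```text
0.055 7361 [0.4492 0.1994 0.0598] [0.3964 0.1425 0.0573] [0.5076 0.2535 0.0647]
0.068 271 [0.4498 0.1989 0.075 ] [0.4258 0.1644 0.0688] [0.4921 0.2359 0.0794]
0.094 418 [0.4514 0.1984 0.098 ] [0.4407 0.1865 0.094 ] [0.4637 0.2096 0.1013]
0.008 4393 [0.4434 0.2041 0.0118] [0.3607 0.1069 0.0084] [0.5428 0.2892 0.016 ]
[275 115  10  10  80] [279.7 119.4] [0.4376 0.231  0.0755]
[218 134  10  10  78] [222.3 138.5] [0.4305 0.1697 0.0753]
[247 134  20   8  40] [256.1 136.5] [0.4429 0.2024 0.078 ]
[262 172   9  10  73] [266.1 176.6] [0.487  0.1939 0.0751]
```

View pics/w1c.png

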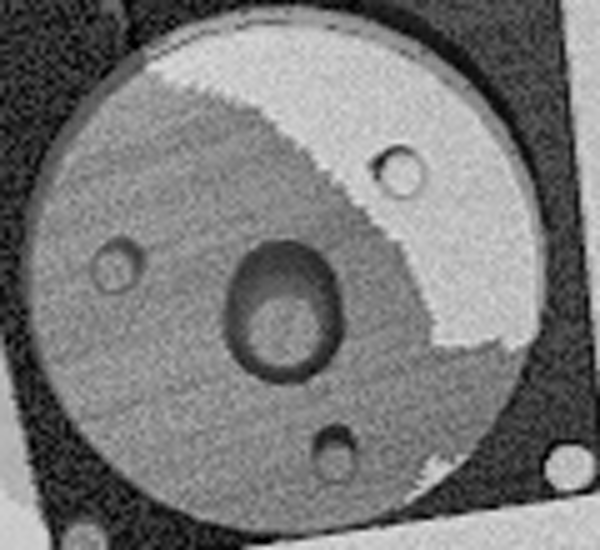

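```bash
python3 - <<'E'
from h import *
z=np.load('pics/w1.npz'); c=cal('wrist');c['R'],c['o']=z['R'],z['o']; P=cloud(c,z['d'])
T=onplane(c,[(280.4,119.4),(223.4,138.6),(266.8,176)],.076); S=onplane(c,[(257,151.4)],.1)[0]
# circle through 3
A=np.c_[2*T[:,:2],np.ones(3)];x=np.linalg.solve(A,(T[:,:2]**2).sum(1));ctr=x[:2];print("ctr",ctr,"r",np.sqrt(x[2]+ctr@ctr),"spig",S)
print(np.degrees(np.arctan2(*(T[:,:2]-ctr).T[::-1])))
# flange disc by depth
m=((P[...,2]>.056)&(P[...,2]<.064)).astype(np.uint8);m[:60]=0;m[210:]=0;m[:,:170]=0;m[:,330:]=0
k=max(cv2.findContours(m,0,1)[0],key=cv2.contourArea); q=onplane(c,k.reshape(-1,2),.06)[:,:2]
A=np.c_[2*q,np.ones(len(q))];x=np.linalg.lstsq(A,(q**2).sum(1),rcond=None)[0];print("flange",x[:2],np.sqrt(x[2]+x[:2]@x[:2]))
# stand yaw: base corners bolts
print(onplane(c,[(194.5,93),(302,74),(313.5,179),(216.5,193.5)],.012).round(4))
# sprocket & bystanders from scene/side
for n in ["scene","side"]:
    z=np.load(f"pics/{n}0.npz");c=cal(n);P=cloud(c,z['d'])
    if n=="scene": px=dict(bin=(165,178,30),bottle=(234,217,18))
    else: px=dict(bin=(363,255,36),bottle=(285,205,20))
    for k,(u,v,s) in px.items():
        q=P[v-s:v+s,u-s:u+s].reshape(-1,3);q=q[(q[:,2]>.02)&(q[:,2]<.15)];print(n,k,q.min(0).round(3),q.max(0).round(3))
E
```

```text
ctr [0.45154981 0.19928693] r 0.035130412160285784 spig [0.45309871 0.19868162 0.1       ]
[ 112.87790525 -125.81567937   -7.17993476]
flange [0.45193005 0.19810867] 0.0551435913875767
[[0.3741 0.1529 0.012 ]
 [0.4086 0.2772 0.012 ]
 [0.5343 0.2429 0.012 ]
 [0.4989 0.1179 0.012 ]]
scene bin [ 0.67  -0.273  0.02 ] [ 0.759 -0.147  0.052]
scene bottle [ 0.647 -0.025  0.02 ] [0.689 0.012 0.112]
side bin [ 0.665 -0.278  0.02 ] [ 0.753 -0.152  0.05 ]
side bottle [ 0.64  -0.033  0.02 ] [0.68  0.006 0.099]
```

```bash
python3 -m creep '[100,-3.2,0,-2.2,0,100,-3.2,0,-2.2,0,100,-3.2,0,-2.2,0,100,-3.2,0,-2.2,0,100,-3.2,0,-2.2,0,100,-3.2,0,-2.2,0,100,-3.2,0,-2.2,0,100,-3.2,0,-2.2,0,100,-3.2,0,-2.2,0,100,-3.2,0,-2.2,0,100,-3.2,0,-2.2,0,100,0,0,0,0]'; python3 - <<'E'
from h import *
s=robot.state(); print(s['t'],s['ee_pos'],s['joints'])
c=cal('wrist'); p,d=robot.camera('wrist'); cv2.imwrite('pics/w2.png',p[:,:,::-1])
np.savez('pics/w2.npz',p=p,d=d,R=c['R'],o=c['o'])
P=cloud(c,d)
for a,b in [(.005,.012),(.034,.042)]:
    m=(P[...,2]>a)&(P[...,2]<b)&(abs(P[...,0]-.545)<.07)&(abs(P[...,1]+.237)<.07);q=P[m]; print(a,len(q),q.mean(0).round(4),q.min(0).round(4),q.max(0).round(4))
E
```

```text
t: 2.12
ee_pos: [0.551, -0.2391, 0.2377]
eef_rot: [[0.405, -0.008, -0.914], [0.914, -0.0, 0.405], [-0.004, -1.0, 0.007]]
force: [0.6, -0.9, 0.1]
grip_width: 1.0
2.1167 [ 0.55096576 -0.23914242  0.23773206] [-0.40791071  0.21657952  0.30687236  1.66850799 -0.00353244  0.00935136]
0.005 3500 [ 0.5434 -0.2327  0.0079] [ 0.4937 -0.2873  0.0051] [ 0.5998 -0.1808  0.0119]
0.034 738 [ 0.5463 -0.234   0.0378] [ 0.525  -0.2576  0.0342] [ 0.5686 -0.2106  0.0403]
```

View pics/w2.png

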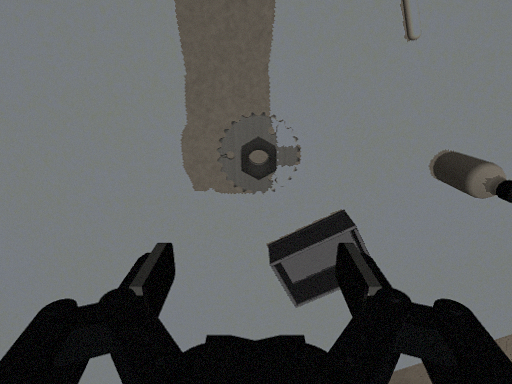

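The wrist picture shows the sprocket at (259,156) with its sleeve upright, one hole near (232,156), and the bin at (317,260), well clear. Next I get the hexagon and hole angles.

```bash
python3 - <<'E'
from h import *
z=np.load('pics/w2.npz');im=z['p'][:,:,::-1];c=cal('wrist');c['R'],c['o']=z['R'],z['o'];P=cloud(c,z['d'])
cr=im[105:205,205:315]; g=cv2.createCLAHE(4,(2,2)).apply(cv2.cvtColor(cr,cv2.COLOR_BGR2GRAY))
cv2.imwrite('pics/w2c.png',cv2.resize(g,None,fx=5,fy=5,interpolation=cv2.INTER_CUBIC))
near=(abs(P[...,0]-.545)<.07)&(abs(P[...,1]+.235)<.07)
m=((P[...,2]>.034)&(P[...,2]<.042)&near).astype(np.uint8)
k=max(cv2.findContours(m,0,1)[0],key=cv2.contourArea); q=onplane(c,k.reshape(-1,2),.038)[:,:2]
(cx,cy),r=cv2.minEnclosingCircle(q.astype(np.float32)); print("enc",cx,cy,r)
for th in range(-30,30,3):
    w=[np.ptp(q@[np.cos(np.radians(th+a)),np.sin(np.radians(th+a))]) for a in (0,60,120)]
    print(th,np.round(w,4),end=' ')
# centre as midrange; fine angle by max-min of summed width
best=min(np.arange(-30,30,.5),key=lambda th:sum(np.ptp(q@[np.cos(np.radians(th+a)),np.sin(np.radians(th+a))]) for a in (0,60,120)))
N=np.array([[np.cos(np.radians(best+a)),np.sin(np.radians(best+a))] for a in (0,60,120)])
mid=[(max(q@n)+min(q@n))/2 for n in N]; print("\nhex",best,np.linalg.lstsq(N,mid,rcond=None)[0])
m=((P[...,2]>.003)&(P[...,2]<.045)&near).astype(np.uint8)
k=max(cv2.findContours(m,0,1)[0],key=cv2.contourArea); q=onplane(c,k.reshape(-1,2),.008)[:,:2]
print("plate",cv2.minEnclosingCircle(q.astype(np.float32)))
E
```

```text
enc 0.5466210246086121 -0.23423996567726135 0.024065975099802017
-30 [0.0471 0.0477 0.0469] -27 [0.0471 0.0479 0.0472] -24 [0.0471 0.0479 0.0474] -21 [0.0472 0.0479 0.0474] -18 [0.0471 0.0476 0.0473] -15 [0.0469 0.0473 0.0471] -12 [0.0466 0.0468 0.0468] -9 [0.0461 0.0463 0.0463] -6 [0.0456 0.0455 0.0458] -3 [0.0449 0.0447 0.0452] 0 [0.0441 0.0437 0.0444] 3 [0.0431 0.0426 0.0435] 6 [0.0425 0.0415 0.0425] 9 [0.0429 0.0413 0.043 ] 12 [0.0439 0.0425 0.0439] 15 [0.0448 0.0435 0.0448] 18 [0.0456 0.0445 0.0455] 21 [0.0463 0.0453 0.0461] 24 [0.0469 0.0459 0.0465] 27 [0.0474 0.0465 0.0469] 
hex 7.0 [ 0.54650766 -0.23429319]
plate ((0.5467508435249329, -0.23412886261940002), 0.05365828052163124)
```

View pics/w2c.png

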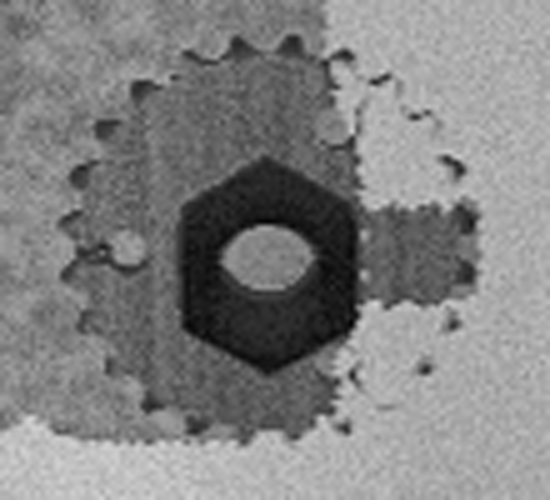

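```bash
python3 -m creep '[100,0.06,3.2,0.1,0,100,0.06,3.2,0.1,0,100,0.06,3.2,0.1,0,100,0.06,3.2,0.1,0,100,0,3.0,0,0,100,0,0,0,0]'; python3 - <<'E'
from h import *
s=robot.state(); R=s['eef_rot'];d=np.array([.5466,-.2342,.028])-s['ee_pos'];print(s['ee_pos'],np.round(R,4),"cm",(100*d@R).round(2),np.degrees(np.arctan2(R[1][0],R[0][0])))
E
```

```text
t: 2.67
ee_pos: [0.5484, -0.2236, 0.0764]
eef_rot: [[0.4, -0.004, -0.917], [0.917, 0.002, 0.4], [0.0, -1.0, 0.005]]
force: [-2.2, 0.3, -0.9]
grip_width: 0.999
[ 0.54837554 -0.22359984  0.07638606] [[ 0.3999 -0.0042 -0.9166]
 [ 0.9166  0.0019  0.3999]
 [ 0.     -1.      0.0046]] cm [-1.04  4.84 -0.28] 66.43090459650917
```

```bash
python3 -m creep '[100,-0.5,0.8,-0.15,0,100,-0.5,0.8,-0.1,0,100,0,0,0,0,100,0,0,0,0]'; python3 - <<'E'
from h import *
s=robot.state(); R=s['eef_rot'];d=np.array([.5466,-.2342,.028])-s['ee_pos'];print(s['ee_pos'],np.round(R[:,1],4),"cm",(100*d@R).round(2),np.degrees(np.arctan2(R[1][0],R[0][0])))
E
```

```text
t: 3.0
ee_pos: [0.5481, -0.2312, 0.0635]
eef_rot: [[0.396, -0.002, -0.918], [0.918, 0.001, 0.396], [0.001, -1.0, 0.002]]
force: [0.3, -0.2, 0.7]
grip_width: 0.999
[ 0.54807578 -0.23118943  0.06345058] [-0.0016  0.0014 -1.    ] cm [-0.34  3.54  0.01] 66.68786657194016
```

```bash
python3 -m creep '[100,-0.2,0.8,0,0,100,-0.15,0.8,0,0,100,-0.05,0.7,0,0,100,0,0,0,0,100,0,0,0,0]'; python3 - <<'E'
from h import *
s=robot.state(); R=s['eef_rot'];d=np.array([.5466,-.2342,.028])-s['ee_pos'];print(s['ee_pos'],np.round(R[:,1],4),"cm",(100*d@R).round(2),np.degrees(np.arctan2(R[1][0],R[0][0])))
E
```

```text
t: 3.42
ee_pos: [0.5485, -0.2366, 0.0423]
eef_rot: [[0.397, 0.004, -0.918], [0.918, -0.001, 0.397], [0.001, -1.0, -0.004]]
force: [-0.2, -0.4, -0.7]
grip_width: 0.996
[ 0.54848463 -0.2365808   0.04232098] [ 0.0043 -0.001  -1.    ] cm [0.14 1.43 0.27] 66.62946236559276
```

```bash
python3 -m creep '[100,0.1,0.6,0.2,0,100,0.05,0.6,0.1,0,100,0,0.2,0,0,100,0,0,0,0,100,0,0,0,0]'; python3 - <<'E'
from h import *
s=robot.state(); R=s['eef_rot'];d=np.array([.5466,-.2342,.028])-s['ee_pos'];print(s['ee_pos'],np.round(R[:,1],4),"cm",(100*d@R).round(2),np.degrees(np.arctan2(R[1][0],R[0][0])))
c=cal('wrist'); p,d=robot.camera('wrist'); cv2.imwrite('pics/w3.png',p[:,:,::-1])
p,d=robot.camera('side'); cv2.imwrite('pics/s3.png',cv2.resize(p[200:380,200:440,::-1],None,fx=3,fy=3))
E
```

```text
t: 3.83
ee_pos: [0.5459, -0.2337, 0.0267]
eef_rot: [[0.397, 0.004, -0.918], [0.918, -0.001, 0.397], [0.001, -1.0, -0.004]]
force: [0.8, -0.7, 0.2]
grip_width: 1.003
[ 0.54593275 -0.23367259  0.02666365] [ 3.8e-03 -8.0e-04 -1.0e+00] cm [-0.02 -0.13 -0.08] 66.61812202466393
```

View pics/w3.png

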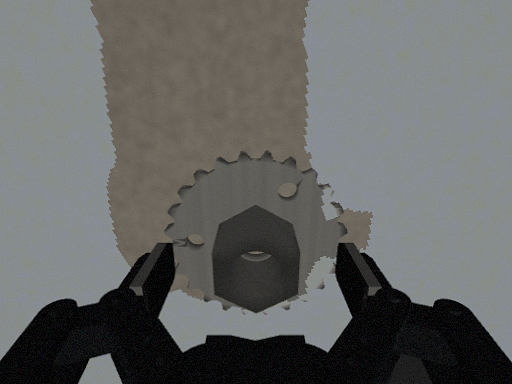

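View pics/s3.png

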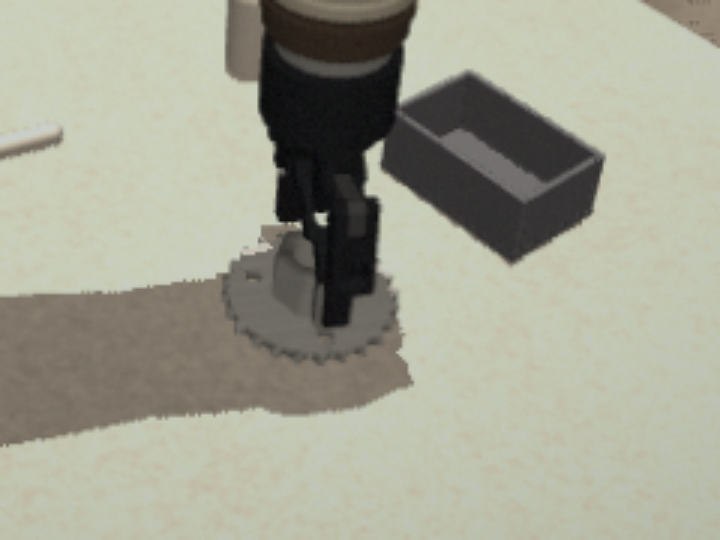

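The wrist view shows the sleeve at (256,260), centred between the pads at (160,260) and (350,260). The side view shows the fingers beside the sleeve, just above the plate. Closing now.

```bash
python3 -m creep '[0,0,0,0,0,0,0,0,0,0,0,0,0,0,0,0,0,0,0,0,0,0,0,0,0,0,0,0,0,0,0,0,0,0,0,0,0,0,0,0]' 50;python3 -m creep '[0,0,0,0,0,0,0,0,0,0]'; python3 - <<'E'
from h import *
s=robot.state(); R=s['eef_rot'];print(s['force'],s['ft_torque'],s['grip_width'],R[:,1],np.degrees(np.arctan2(R[1][0],R[0][0])))
c=cal('wrist'); p,d=robot.camera('wrist'); cv2.imwrite('pics/w4.png',p[:,:,::-1])
E
```

```text
t: 4.6
ee_pos: [0.5467, -0.2338, 0.0279]
eef_rot: [[0.397, 0.005, -0.918], [0.918, -0.001, 0.397], [0.001, -1.0, -0.006]]
force: [0.9, 0.2, -0.5]
grip_width: 0.476
t: 4.77
ee_pos: [0.5467, -0.2338, 0.0279]
eef_rot: [[0.397, 0.006, -0.918], [0.918, -0.001, 0.397], [0.001, -1.0, -0.006]]
force: [-0.1, -0.0, -0.8]
grip_width: 0.484
[-0.13740317 -0.02625183 -0.83702007] [ 0.01525288  0.04459517 -0.02018283] 0.48404868752581326 [ 0.00551735 -0.00124259 -0.99998401] 66.63338060418153
```

View pics/w4.png

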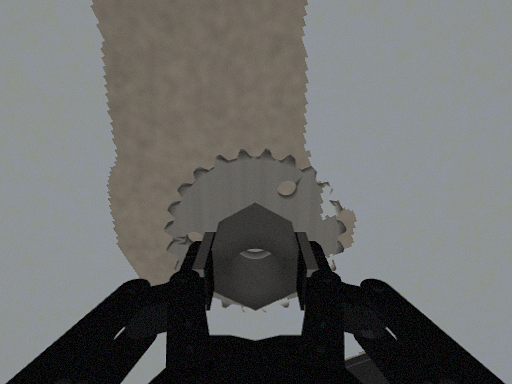

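The sleeve is held squarely between the pads at (255,250), and the opening of 0.48 matches 42 mm. Lifting.

```bash
python3 -m creep '[0,0,-0.5,0,0,0,0,-1.5,0,0,0,0,-2.5,0,0,0,0,-2.5,0,0,0,0,-2.5,0,0,0,0,-2.5,0,0,0,0,-2.5,0,0,0,0,-1.5,0,0,0,0,-0.5,0,0,0,0,0,0,0]'; python3 - <<'E'
from h import *
s=robot.state(); R=s['eef_rot'];print(s['force'],s['ft_torque'],s['grip_width'],R[:,1]);d=np.array([.452,.1985,.19])-s['ee_pos'];print((100*d@R).round(2))
E
```

```text
t: 5.65
ee_pos: [0.5428, -0.2326, 0.1977]
eef_rot: [[0.397, -0.004, -0.918], [0.918, 0.002, 0.397], [0.001, -1.0, 0.004]]
force: [-0.1, -0.8, -2.7]
grip_width: 0.479
[-0.06504391 -0.84262196 -2.70540865] [ 0.01060139 -0.07010811  0.03506473] 0.47914986518866737 [-0.00350506  0.00223032 -0.99999137]
[35.96  0.9  25.44]
```

```bash
python3 -m creep '[0,1.5,0,1.1,0,0,3,0,2.1,0,0,3,0,2.1,0,0,3,0,2.1,0,0,3,0,2.1,0,0,3,0,2.1,0,0,3,0,2.1,0,0,3,0,2.1,0,0,3,0,2.1,0,0,3,0,2.1,0,0,3,0,2.1,0,0,2.5,0,1.8,0,0,1,0,0.7,0,0,0,0,0,0,0,0,0,0,0]'; python3 - <<'E'
from h import *
s=robot.state(); R=s['eef_rot'];print(s['force'],s['ft_torque'],s['grip_width'],R[:,1],np.degrees(np.arctan2(R[1][0],R[0][0])));d=np.array([.452,.1985,.15])-s['ee_pos'];print((100*d@R).round(2))
E
```

```text
t: 6.9
ee_pos: [0.4448, 0.2026, 0.1769]
eef_rot: [[0.4, -0.028, -0.916], [0.916, -0.001, 0.4], [-0.012, -1.0, 0.025]]
force: [-1.1, -0.7, -3.1]
grip_width: 0.48
[-1.11360405 -0.72416275 -3.08972872] [ 0.01321737 -0.03045684 -0.01868621] 0.47996346451276806 [-2.76945349e-02 -7.44020120e-04 -9.99616156e-01] 66.41002413247284
[-0.06  2.67 -0.9 ]
```

The arm has picked up a 1.6° tilt along the way. I'll make the turn and the small shift now, and watch how the tilt responds.

```bash
python3 -m creep '[0,0,0,-0.3,3,0,0,0,-0.3,4,0,0,0,-0.3,4,0,0,0,0,2,0,0,0,0,0,0,0,0,0,0]'; cat > st.py <<'E'
from h import *
import sys
z=float(sys.argv[1]) if len(sys.argv)>1 else .15
s=robot.state(); R=s['eef_rot'];print('F',s['force'].round(2),'T',s['ft_torque'].round(3),'tilt',R[:,1].round(4)[:2],'ang',np.degrees(np.arctan2(R[1][0],R[0][0])).round(2),'j',s['joints'].round(3));d=np.array([.452,.1985,z])-s['ee_pos'];print('to go cm',(100*d@R).round(2),'sprocket est pos over face', (s['ee_pos'][2]-.0279-.06).round(4))
E
python3 st.py
```

```text
t: 7.4
ee_pos: [0.4528, 0.1924, 0.1717]
eef_rot: [[0.607, -0.034, -0.794], [0.794, -0.005, 0.607], [-0.024, -0.999, 0.024]]
force: [-0.4, 0.2, -3.4]
grip_width: 0.484
F [-0.43  0.19 -3.41] T [-0.007 -0.033 -0.017] tilt [-0.0338 -0.0048] ang 52.62 j [ 0.397 -0.034 -0.09   1.548  0.009  1.049]
to go cm [0.49 2.17 0.39] sprocket est pos over face 0.0838
```

```bash
python3 -m creep '[0,2.6,0,-1.5,0,0,2.6,0,-1.5,0,0,0,0,0,0]'; python3 st.py;  python3 -m creep '[0,-0.5,0,0.3,0,0,-0.5,0,0.3,0,0,-0.5,0,0.3,0,0,-0.5,0,0.3,0,0,0,0,0,0]'; python3 st.py; python3 -m creep '[0,0,-0.5,0,0,0,0,-0.5,0,0,0,0,-0.5,0,0,0,0,0,0,0]'; python3 st.py
```

```text
t: 7.65
ee_pos: [0.5092, 0.2132, 0.1684]
eef_rot: [[0.606, -0.035, -0.795], [0.795, -0.006, 0.606], [-0.026, -0.999, 0.025]]
force: [-1.4, -0.5, -3.8]
grip_width: 0.482
F [-1.37 -0.53 -3.77] T [-0.011  0.006 -0.033] tilt [-0.0353 -0.0058] ang 52.71 j [0.393 0.111 0.053 1.548 0.008 1.043]
to go cm [-4.59  2.05  3.61] sprocket est pos over face 0.0805
t: 8.07
ee_pos: [0.4844, 0.2014, 0.1678]
eef_rot: [[0.604, -0.039, -0.796], [0.796, -0.007, 0.605], [-0.029, -0.999, 0.026]]
force: [0.8, -0.1, -2.3]
grip_width: 0.48
F [ 0.83 -0.11 -2.34] T [ 0.038 -0.     0.007] tilt [-0.0389 -0.0074] ang 52.8 j [ 0.39   0.049 -0.014  1.546  0.008  1.039]
to go cm [-2.14  1.91  2.35] sprocket est pos over face 0.0799
t: 8.4
ee_pos: [0.4838, 0.2011, 0.1862]
eef_rot: [[0.604, -0.036, -0.796], [0.797, -0.006, 0.604], [-0.027, -0.999, 0.025]]
force: [-0.3, 0.6, -3.1]
grip_width: 0.479
F [-0.29  0.56 -3.06] T [ 0.09  -0.062  0.   ] tilt [-0.0359 -0.0062] ang 52.83 j [0.39  0.045 0.017 1.578 0.008 1.039]
to go cm [-2.03  3.74  2.28] sprocket est pos over face 0.0983
```

```bash
python3 -m creep '[0,0,0,0,0,0,0,0,0,0,0,0,0,0,0,0,0,0,0,0]'; python3 st.py;  python3 -m creep '[0,0,0,0,0,0,0,0,0,0,0,0,0,0,0,0,0,0,0,0]'; python3 st.py; python3 -m creep '[0,0,-3,0,0,0,0,0,0,0]'; python3 st.py; python3 -m creep '[0,0,3,0,0,0,0,0,0,0]'; python3 st.py
```

```text
t: 8.73
ee_pos: [0.4845, 0.2015, 0.1869]
eef_rot: [[0.604, -0.035, -0.796], [0.797, -0.006, 0.604], [-0.025, -0.999, 0.024]]
force: [-1.1, -0.6, -3.0]
grip_width: 0.478
F [-1.14 -0.56 -2.98] T [ 0.024 -0.039  0.031] tilt [-0.0346 -0.0056] ang 52.84 j [0.39  0.046 0.019 1.578 0.008 1.039]
to go cm [-2.11  3.81  2.32] sprocket est pos over face 0.099
t: 9.07
ee_pos: [0.4843, 0.2015, 0.186]
eef_rot: [[0.604, -0.036, -0.796], [0.797, -0.006, 0.604], [-0.027, -0.999, 0.025]]
force: [0.4, 0.5, -3.0]
grip_width: 0.482
F [ 0.45  0.55 -2.95] T [ 0.01  -0.041  0.027] tilt [-0.036  -0.0062] ang 52.85 j [0.39  0.047 0.019 1.578 0.008 1.039]
to go cm [-2.1   3.72  2.3 ] sprocket est pos over face 0.0981
t: 9.23
ee_pos: [0.4845, 0.2013, 0.2155]
eef_rot: [[0.604, -0.039, -0.796], [0.797, -0.007, 0.604], [-0.03, -0.999, 0.027]]
force: [0.7, 0.4, -1.5]
grip_width: 0.481
F [ 0.67  0.41 -1.5 ] T [-0.005 -0.168 -0.028] tilt [-0.039  -0.0075] ang 52.85 j [0.39  0.055 0.084 1.638 0.008 1.038]
to go cm [-2.    6.67  2.25] sprocket est pos over face 0.1276
t: 9.4
ee_pos: [0.4841, 0.2014, 0.186]
eef_rot: [[0.604, -0.037, -0.796], [0.797, -0.007, 0.604], [-0.027, -0.999, 0.025]]
force: [-0.1, -0.5, -4.3]
grip_width: 0.485
F [-0.1  -0.54 -4.31] T [-0.042 -0.02   0.002] tilt [-0.0368 -0.0066] ang 52.85 j [0.39  0.047 0.019 1.579 0.008 1.039]
to go cm [-2.07  3.71  2.29] sprocket est pos over face 0.0981
```

```bash
python3 -m creep '[0,0,-0.5,0,0,0,0,-0.5,0,0,0,0,-0.5,0,0,0,0,-0.5,0,0,0,0,0,0,0]'|head -0; python3 st.py;  python3 -m creep '[0,0,2,0,0,0,0,0,0,0]'|head -0; python3 st.py; python3 -m creep '[0,0.5,0,-0.3,0,0,0.5,0,-0.3,0,0,0.5,0,-0.3,0,0,0.5,0,-0.3,0,0,0,0,0,0]'|head -0; python3 st.py; python3 -m creep '[0,-2,0,1.2,0,0,0,0,0,0]'|head -0; python3 st.py
```

```text
F [ 0.47 -0.1  -3.07] T [ 0.046 -0.083 -0.008] tilt [-0.0344 -0.0056] ang 52.85 j [0.39  0.052 0.073 1.626 0.008 1.038]
to go cm [-2.1   6.28  2.31] sprocket est pos over face 0.1238
F [ 0.01 -0.28 -4.46] T [-0.028  0.024  0.003] tilt [-0.0307 -0.0041] ang 52.84 j [0.39  0.046 0.033 1.588 0.008 1.039]
to go cm [-2.22  4.49  2.38] sprocket est pos over face 0.106
F [ 0.43 -0.01 -2.52] T [ 0.046 -0.052  0.007] tilt [-0.0276 -0.0028] ang 52.84 j [0.39  0.107 0.103 1.593 0.008 1.038]
to go cm [-4.51  4.82  3.75] sprocket est pos over face 0.1087
F [ 0.25  0.25 -2.58] T [-0.041 -0.03  -0.048] tilt [-0.0294 -0.0035] ang 52.84 j [0.39  0.054 0.046 1.592 0.008 1.039]
to go cm [-2.55  4.76  2.57] sprocket est pos over face 0.1086Exception ignored on flushing sys.stdout:
BrokenPipeError: [Errno 32] Broken pipe
Exception ignored on flushing sys.stdout:
BrokenPipeError: [Errno 32] Broken pipe
Exception ignored on flushing sys.stdout:
BrokenPipeError: [Errno 32] Broken pipe
Exception ignored on flushing sys.stdout:
BrokenPipeError: [Errno 32] Broken pipe
```

```bash
python3 -m creep '[0,0,-0.5,0,0,0,0,-0.5,0,0,0,0,-0.5,0,0,0,0,-0.5,0,0,0,0,-0.5,0,0,0,0,-0.5,0,0,0,0,3.5,0,0,0,0,0,0,0,0,0,-0.5,0,0,0,0,-0.5,0,0,0,0,-0.5,0,0,0,0,-0.5,0,0,0,0,-0.5,0,0,0,0,-0.5,0,0,0,0,3.5,0,0,0,0,0,0,0]' ; python3 st.py
```

```text
t: 11.9
ee_pos: [0.4929, 0.2048, 0.2027]
eef_rot: [[0.604, -0.019, -0.797], [0.797, 0.001, 0.604], [-0.011, -1.0, 0.015]]
force: [-1.4, -1.3, -5.3]
grip_width: 0.481
F [-1.37 -1.35 -5.32] T [-0.034  0.107 -0.035] tilt [-0.0188  0.0008] ang 52.83 j [0.39  0.053 0.057 1.592 0.008 1.039]
to go cm [-2.92  5.34  2.79] sprocket est pos over face 0.1148
```

```bash
python3 -m creep '[0,0,-0.5,0,0,0,0,-0.5,0,0,0,0,-0.5,0,0,0,0,-0.5,0,0,0,0,-0.5,0,0,0,0,-0.5,0,0,0,0,3.7,0,0,0,0,0,0,0,0,0,-0.5,0,0,0,0,-0.5,0,0,0,0,-0.5,0,0,0,0,-0.5,0,0,0,0,-0.5,0,0,0,0,-0.5,0,0,0,0,3.7,0,0,0,0,0,0,0]' ; python3 st.py
```

```text
t: 13.23
ee_pos: [0.4975, 0.2067, 0.2144]
eef_rot: [[0.604, 0.001, -0.797], [0.797, 0.009, 0.604], [0.008, -1.0, 0.005]]
force: [-1.2, 0.2, -5.8]
grip_width: 0.483
F [-1.21  0.16 -5.8 ] T [-0.065  0.132 -0.06 ] tilt [0.0008 0.0088] ang 52.83 j [0.39  0.046 0.073 1.594 0.008 1.039]
to go cm [-3.45  6.43  3.1 ] sprocket est pos over face 0.1265
```

```bash
python3 -m creep '[0,-1.7,1,1.5,0,0,-1.7,1,1.5,0,0,0,1,0,0,0,0,0,0,0,0,0,0,0,0]' ; python3 st.py .128
```

```text
t: 13.65
ee_pos: [0.4539, 0.1985, 0.1914]
eef_rot: [[0.604, 0.007, -0.797], [0.797, 0.011, 0.604], [0.013, -1.0, 0.001]]
force: [0.5, 1.0, -2.5]
grip_width: 0.484
F [ 0.51  1.02 -2.51] T [-0.032  0.003 -0.065] tilt [0.0069 0.0114] ang 52.82 j [ 0.408 -0.068 -0.084  1.543  0.008  1.057]
to go cm [-0.2   6.34  0.14] sprocket est pos over face 0.1035
```

```bash
python3 -m creep '[0,-0.1,0.5,0.1,0,0,-0.1,0.5,0,0,0,0,0.5,0,0,0,0,0.5,0,0,0,0,0.5,0,0,0,0,0.5,0,0,0,0,0.5,0,0,0,0,0.5,0,0,0,0,0,0,0]' ; python3 st.py .128;python3 - <<'E'
from h import *
for n in ['wrist','side','scene']:
    p,d=robot.camera(n); np.savez(f'pics/{n}5.npz',p=p,d=d)
    if n=='wrist': cv2.imwrite('pics/w5.png',p[:,:,::-1])
    else:
        u,v=(160,180) if n=='side' else (372,215); cv2.imwrite(f'pics/{n}5.png',cv2.resize(p[v-60:v+60,u-80:u+80,::-1],None,fx=5,fy=5,interpolation=cv2.INTER_CUBIC))
E
```

```text
t: 14.4
ee_pos: [0.4555, 0.1988, 0.1508]
eef_rot: [[0.605, 0.011, -0.796], [0.796, 0.013, 0.605], [0.017, -1.0, -0.001]]
force: [0.1, -0.5, -3.3]
grip_width: 0.479
F [ 0.14 -0.5  -3.33] T [ 0.009 -0.034  0.011] tilt [0.0106 0.0128] ang 52.78 j [ 0.407 -0.069 -0.164  1.461  0.008  1.057]
to go cm [-0.27  2.27  0.26] sprocket est pos over face 0.0629
```

View pics/w5.png

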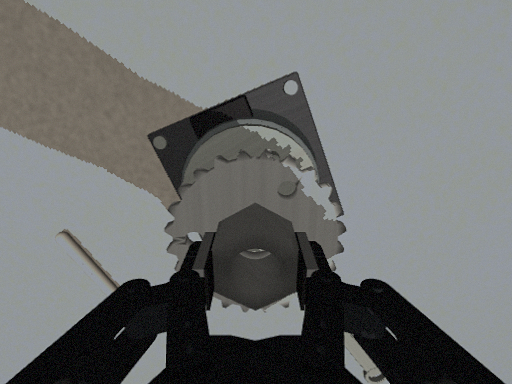

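View pics/side5.png

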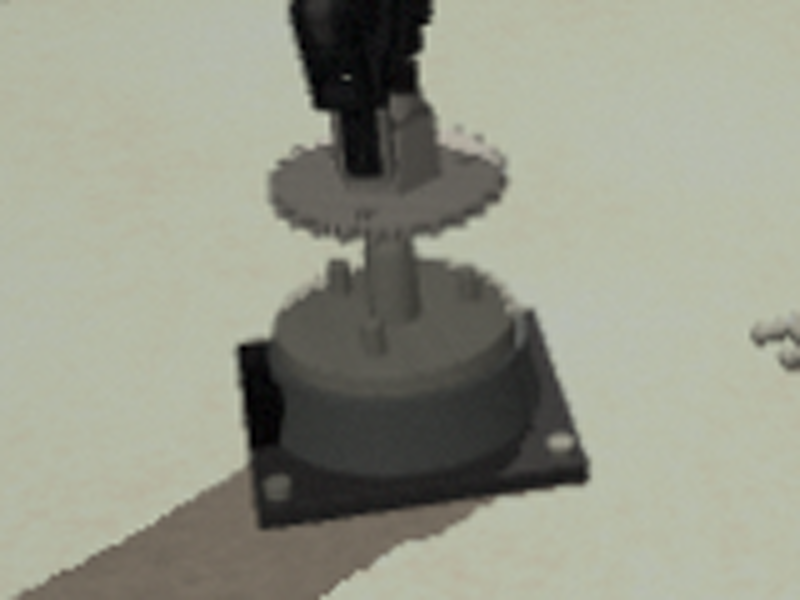

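View pics/scene5.png

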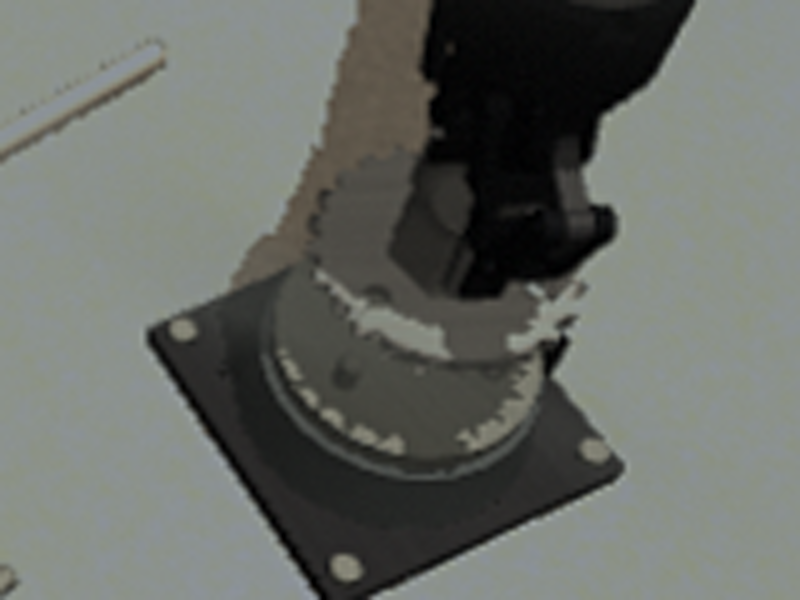

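The side view shows the sprocket hanging over the spigot (390,270 in the crop) with the plate clear of the studs. The scene view agrees. I'll use an out-and-in jog to remove some tilt before lowering.

```bash
python3 -m creep '[0,3.5,0,-2,0,0,0,0,0,0,0,-0.5,0,0.3,0,0,-0.5,0,0.3,0,0,-0.5,0,0.3,0,0,-0.5,0,0.3,0,0,-0.5,0,0.3,0,0,-0.5,0,0.3,0,0,-0.5,0,0.3,0,0,-0.5,0,0.3,0,0,0,0,0,0]' ; python3 st.py .128
```

```text
t: 15.47
ee_pos: [0.4432, 0.1949, 0.1517]
eef_rot: [[0.605, 0.01, -0.796], [0.796, 0.013, 0.605], [0.016, -1.0, -0.0]]
force: [1.0, 0.2, -2.6]
grip_width: 0.482
F [ 1.    0.17 -2.55] T [ 0.004 -0.007 -0.041] tilt [0.0098 0.0125] ang 52.79 j [ 0.41  -0.099 -0.19   1.466  0.008  1.059]
to go cm [ 0.78  2.38 -0.48] sprocket est pos over face 0.0638
```

```bash
python3 -m creep '[0,0.4,0.5,-0.3,0,0,0.4,0.5,-0.2,0,0,0,0.3,0,0,0,0,0,0,0,0,0,0,0,0]' ; python3 st.py .128
```

```text
t: 15.88
ee_pos: [0.4535, 0.1989, 0.1375]
eef_rot: [[0.605, 0.011, -0.796], [0.796, 0.013, 0.605], [0.017, -1.0, -0.001]]
force: [0.0, -0.6, -2.5]
grip_width: 0.48
F [ 0.03 -0.62 -2.55] T [-0.052  0.066  0.028] tilt [0.011 0.013] ang 52.79 j [ 0.409 -0.073 -0.193  1.435  0.008  1.059]
to go cm [-0.14  0.95  0.1 ] sprocket est pos over face 0.0496
```

```bash
python3 -m creep '[0,-0.1,0.3,0.1,0,0,-0.05,0.3,0,0,0,0,0.3,0,0,0,0,0.2,0,0,0,0,0,0,0]' ; python3 st.py .12
```

```text
t: 16.3
ee_pos: [0.4518, 0.1984, 0.1245]
eef_rot: [[0.605, 0.009, -0.796], [0.796, 0.012, 0.605], [0.016, -1.0, -0.0]]
force: [0.2, -0.5, -2.9]
grip_width: 0.482
F [ 0.16 -0.51 -2.94] T [-0.001  0.043  0.033] tilt [0.0094 0.0124] ang 52.79 j [ 0.41  -0.073 -0.218  1.412  0.008  1.059]
to go cm [ 0.01  0.45 -0.01] sprocket est pos over face 0.0366
```

```bash
python3 -m creep '[0,0,0.2,0,0,0,0,0.2,0,0,0,0,0.2,0,0,0,0,0,0,0]' ; python3 st.py .115; python3 -m creep '[0,0,0.2,0,0,0,0,0.2,0,0,0,0,0,0,0]' ; python3 st.py .112
```

```text
t: 16.63
ee_pos: [0.4518, 0.1985, 0.1179]
eef_rot: [[0.605, 0.01, -0.796], [0.796, 0.012, 0.605], [0.016, -1.0, -0.0]]
force: [-0.9, -0.0, -3.0]
grip_width: 0.478
F [-0.87 -0.03 -3.01] T [0.005 0.01  0.008] tilt [0.0097 0.0125] ang 52.79 j [ 0.41  -0.072 -0.23   1.399  0.008  1.059]
to go cm [ 0.01  0.29 -0.01] sprocket est pos over face 0.03
t: 16.88
ee_pos: [0.452, 0.1986, 0.1136]
eef_rot: [[0.605, 0.01, -0.796], [0.796, 0.013, 0.605], [0.016, -1.0, -0.0]]
force: [-0.8, -1.1, -2.2]
grip_width: 0.481
F [-0.78 -1.15 -2.22] T [-0.041  0.049  0.006] tilt [0.0099 0.0126] ang 52.79 j [ 0.41  -0.071 -0.237  1.391  0.008  1.059]
to go cm [-0.01  0.16 -0.01] sprocket est pos over face 0.0257
```

```bash
python3 -m creep '[0,0,0.2,0,0,0,0,0.2,0,0,0,0,0.1,0,0,0,0,0,0,0]' ; python3 st.py .104;  python3 -m creep '[0,0,0.1,0,0,0,0,0.1,0,0,0,0,0,0,0]' ; python3 st.py .102
```

```text
t: 17.22
ee_pos: [0.452, 0.1987, 0.1081]
eef_rot: [[0.605, 0.01, -0.796], [0.796, 0.013, 0.605], [0.016, -1.0, -0.0]]
force: [-0.1, -0.7, -3.8]
grip_width: 0.481
F [-0.11 -0.66 -3.79] T [-0.025  0.017  0.01 ] tilt [0.0101 0.0126] ang 52.79 j [ 0.41  -0.07  -0.246  1.38   0.008  1.059]
to go cm [-0.02  0.41 -0.01] sprocket est pos over face 0.0202
t: 17.47
ee_pos: [0.4521, 0.1987, 0.1059]
eef_rot: [[0.605, 0.01, -0.796], [0.796, 0.013, 0.605], [0.016, -1.0, -0.0]]
force: [-0.3, -0.3, -3.1]
grip_width: 0.483
F [-0.35 -0.26 -3.13] T [ 0.005  0.029 -0.053] tilt [0.01   0.0126] ang 52.79 j [ 0.41  -0.069 -0.25   1.375  0.008  1.059]
to go cm [-0.03  0.39 -0.01] sprocket est pos over face 0.018
```

```bash
python3 - <<'E'
from h import *
p,d=robot.camera('side'); cv2.imwrite('pics/side6.png',cv2.resize(p[120:240,80:240,::-1],None,fx=5,fy=5,interpolation=cv2.INTER_CUBIC))
E
```

```text
(no output)
```

View pics/side6.png

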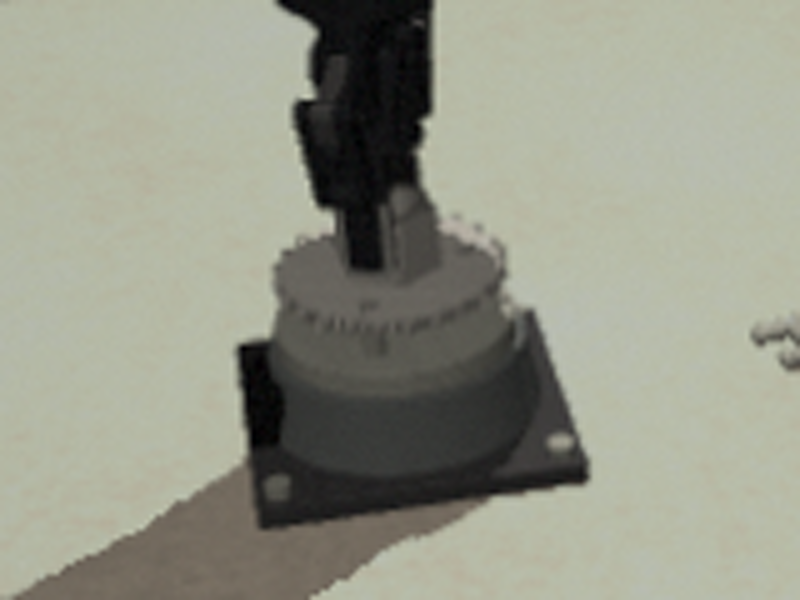

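The side view shows the sprocket centred on the spigot, with the near stud (375,345) directly under the near hole (370,303). I'll continue in 1 mm steps and watch the force.

```bash
python3 -m creep '[0,0,0.1,0,0,0,0,0.1,0,0,0,0,0,0,0]' |head -9; python3 st.py .102; python3 -m creep '[0,0,0.1,0,0,0,0,0,0,0]' ; python3 st.py .102
```

```text
t: 17.77
ee_pos: [0.4522, 0.1988, 0.104]
eef_rot: [[0.605, 0.01, -0.796], [0.796, 0.013, 0.605], [0.016, -1.0, -0.001]]
force: [0.6, -0.2, -2.9]
grip_width: 0.484
F [ 0.59 -0.25 -2.88] T [-0.034  0.004 -0.014] tilt [0.0104 0.0128] ang 52.79 j [ 0.41  -0.068 -0.253  1.371  0.008  1.059]
to go cm [-0.04  0.2   0.  ] sprocket est pos over face 0.0161
t: 17.93
ee_pos: [0.4522, 0.1988, 0.1029]
eef_rot: [[0.605, 0.01, -0.796], [0.796, 0.013, 0.605], [0.016, -1.0, -0.001]]
force: [0.3, -0.4, -1.6]
grip_width: 0.481
F [ 0.28 -0.36 -1.58] T [-0.03   0.047 -0.013] tilt [0.0103 0.0128] ang 52.79 j [ 0.41  -0.068 -0.255  1.369  0.008  1.059]
to go cm [-0.04  0.09 -0.  ] sprocket est pos over face 0.015
```

```bash
for i in 1; do python3 -m creep '[0,0,0.1,0,0,0,0,0,0,0]' >/dev/null; python3 st.py .102; done; python3 -m creep '[0,0,0.1,0,0,0,0,0,0,0]' >/dev/null; python3 st.py .1
```

```text
F [-0.15 -0.01 -2.86] T [ 0.048 -0.022  0.037] tilt [0.0104 0.0128] ang 52.79 j [ 0.41  -0.068 -0.257  1.367  0.008  1.06 ]
to go cm [-0.04 -0.02  0.  ] sprocket est pos over face 0.0139
F [-0.49 -0.12 -2.81] T [-0.017 -0.001 -0.006] tilt [0.0104 0.0128] ang 52.79 j [ 0.41  -0.067 -0.259  1.365  0.008  1.06 ]
to go cm [-0.04  0.07 -0.  ] sprocket est pos over face 0.0128
```

There is no contact force with the underside about 3 mm below the stud tips, so the studs have entered the holes. I'll keep lowering gently.

```bash
python3 -m creep '[0,0,0.1,0,0,0,0,0.1,0,0,0,0,0.1,0,0,0,0,0,0,0]' >/dev/null; python3 st.py .1; python3 -m creep '[0,0,0.1,0,0,0,0,0.1,0,0,0,0,0.1,0,0,0,0,0,0,0]' >/dev/null; python3 st.py .1
```

```text
F [-0.31 -0.29 -1.69] T [ 0.043  0.038 -0.021] tilt [0.0104 0.0127] ang 52.79 j [ 0.41  -0.066 -0.264  1.358  0.008  1.06 ]
to go cm [-0.04 -0.26  0.  ] sprocket est pos over face 0.0095
F [ 0.79 -0.14 -3.02] T [-0.032  0.044  0.079] tilt [0.0103 0.0127] ang 52.79 j [ 0.41  -0.065 -0.269  1.352  0.008  1.06 ]
to go cm [-0.04 -0.6  -0.  ] sprocket est pos over face 0.0061
```

```bash
python3 -m creep '[0,0,0.1,0,0,0,0,0.1,0,0,0,0,0.1,0,0,0,0,0,0,0]' >/dev/null; python3 st.py .1; python3 -m creep '[0,0,0.1,0,0,0,0,0,0,0]' >/dev/null; python3 st.py .1
```

```text
F [-0.49 -0.19 -3.16] T [-0.045  0.083  0.048] tilt [0.0103 0.0126] ang 52.79 j [ 0.41  -0.064 -0.275  1.345  0.007  1.06 ]
to go cm [-0.03 -0.94 -0.  ] sprocket est pos over face 0.0027
F [ 0.05 -0.09 -2.26] T [-0.004  0.055 -0.001] tilt [0.0102 0.0126] ang 52.79 j [ 0.41  -0.063 -0.277  1.343  0.007  1.06 ]
to go cm [-0.03 -1.05 -0.  ] sprocket est pos over face 0.0016
```

```bash
python3 -m creep '[0,0,0.1,0,0,0,0,0,0,0]' >/dev/null; python3 st.py .1; python3 -m creep '[0,0,0.05,0,0,0,0,0,0,0]' >/dev/null; python3 st.py .1
```

```text
F [-0.88 -0.62 -2.12] T [-0.083  0.06   0.029] tilt [0.0106 0.0127] ang 52.79 j [ 0.41  -0.063 -0.278  1.341  0.007  1.06 ]
to go cm [-0.04 -1.13  0.01] sprocket est pos over face 0.0008
F [-0.93 -1.08 -3.51] T [-0.2    0.179 -0.052] tilt [0.011  0.0127] ang 52.78 j [ 0.41  -0.063 -0.278  1.341  0.007  1.06 ]
to go cm [-0.04 -1.13  0.01] sprocket est pos over face 0.0008
```

The moments are starting to rise: the plate's low edge is touching the flange and its centre is about 0.8 mm up. I'll lower the grip force so the plate can settle flat.

```bash
python3 -m creep '[0,0,0,0,0,0,0,0.05,0,0,0,0,0,0,0]' 20 >/dev/null; python3 st.py .1; python3 -m creep '[0,0,0.1,0,0,0,0,0,0,0]' >/dev/null; python3 st.py .1
```

```text
F [-0.43 -0.54 -1.37] T [-0.221  0.314 -0.005] tilt [0.0113 0.0128] ang 52.78 j [ 0.41  -0.064 -0.279  1.341  0.007  1.06 ]
to go cm [-0.04 -1.13  0.01] sprocket est pos over face 0.0008
F [-0.81  0.5  -2.66] T [-0.228  0.236 -0.008] tilt [0.0119 0.0129] ang 52.78 j [ 0.41  -0.064 -0.279  1.34   0.007  1.06 ]
to go cm [-0.04 -1.13  0.01] sprocket est pos over face 0.0008
```

```bash
python3 -m creep '[47.5,0,0,0,0,48,0,0,0,0,48.5,0,0,0,0,49,0,0,0,0]' 20; python3 st.py .1;  python3 -m creep '[49.5,0,0,0,0,50,0,0,0,0,50.5,0,0,0,0,51,0,0,0,0,52,0,0,0,0,53,0,0,0,0]' ; python3 st.py .1
```

```text
t: 20.52
ee_pos: [0.4524, 0.199, 0.0884]
eef_rot: [[0.605, 0.012, -0.796], [0.796, 0.013, 0.605], [0.018, -1.0, -0.002]]
force: [-1.2, 0.4, -0.1]
grip_width: 0.492
F [-1.18  0.36 -0.05] T [-0.246  0.273 -0.016] tilt [0.0119 0.013 ] ang 52.78 j [ 0.41  -0.064 -0.28   1.339  0.007  1.06 ]
to go cm [-0.04 -1.16  0.01] sprocket est pos over face 0.0005
t: 21.02
ee_pos: [0.4533, 0.1994, 0.0886]
eef_rot: [[0.605, 0.013, -0.796], [0.796, 0.014, 0.605], [0.019, -1.0, -0.002]]
force: [-0.3, -0.3, -0.2]
grip_width: 0.526
F [-0.33 -0.26 -0.15] T [-0.013  0.04  -0.025] tilt [0.0135 0.014 ] ang 52.79 j [ 0.41  -0.064 -0.279  1.338  0.007  1.06 ]
to go cm [-0.12 -1.14  0.04] sprocket est pos over face 0.0007
```

```bash
python3 -m creep '[60,0,0,0,0,75,0,0,0,0,90,0,0,0,0,100,0,0,0,0,100,0,0,0,0,100,0,0,0,0,100,0,0,0,0]' ; python3 st.py .1; python3 -m creep '[100,0,-0.5,0,0,100,0,-1,0,0,100,0,-2,0,0,100,0,-3,0,0,100,0,-3,0,0,100,0,-3,0,0,100,0,-3,0,0,100,0,0,0,0,100,0,0,0,0]'
python3 - <<'E'
from h import *
c=cal('wrist'); p,d=robot.camera('wrist'); cv2.imwrite('pics/w7.png',p[:,:,::-1]); P=cloud(c,d)
near=np.hypot(P[...,0]-.452,P[...,1]-.1985)<.07
for a,b in [(.055,.066),(.0661,.074),(.0741,.09),(.09,.104)]:
    m=near&(P[...,2]>a)&(P[...,2]<b);print(a,m.sum(),np.median(P[m],0).round(4) if m.any() else '')
m=near&(P[...,2]>.064)&(P[...,2]<.073);q=P[m];A=np.c_[q[:,:2]-[.452,.1985],np.ones(len(q))];x=np.linalg.lstsq(A,q[:,2],rcond=None)[0];print("plate plane slope",x)
p,d=robot.camera('side'); cv2.imwrite('pics/side7.png',cv2.resize(p[120:240,80:240,::-1],None,fx=5,fy=5,interpolation=cv2.INTER_CUBIC))
E
```

```text
t: 21.6
ee_pos: [0.4534, 0.1994, 0.0887]
eef_rot: [[0.605, 0.014, -0.796], [0.796, 0.014, 0.605], [0.02, -1.0, -0.002]]
force: [-1.3, -0.2, 0.9]
grip_width: 0.998
F [-1.27 -0.19  0.88] T [-0.025 -0.006 -0.032] tilt [0.0139 0.0142] ang 52.79 j [ 0.41  -0.064 -0.279  1.338  0.008  1.06 ]
to go cm [-0.14 -1.13  0.05] sprocket est pos over face 0.0008
t: 22.35
ee_pos: [0.4495, 0.1964, 0.2559]
eef_rot: [[0.605, 0.014, -0.796], [0.796, 0.014, 0.605], [0.02, -1.0, -0.003]]
force: [-0.5, 0.0, -0.2]
grip_width: 1.002
0.055 1032 [0.4243 0.2122 0.0599]
0.0661 4165 [0.4449 0.2049 0.0679]
0.0741 297 [0.4365 0.2031 0.0763]
0.09 1372 [0.4513 0.1991 0.0978]
plate plane slope [ 0.00011306 -0.00085389  0.06785449]
```

View pics/w7.png

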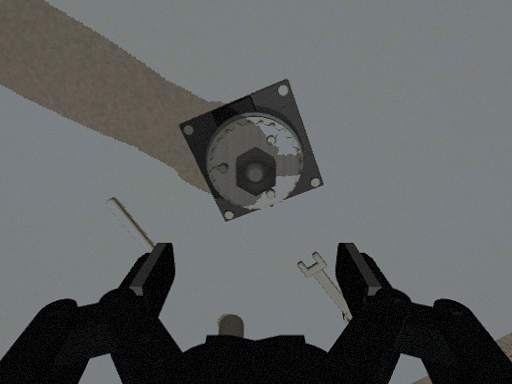

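View pics/side7.png

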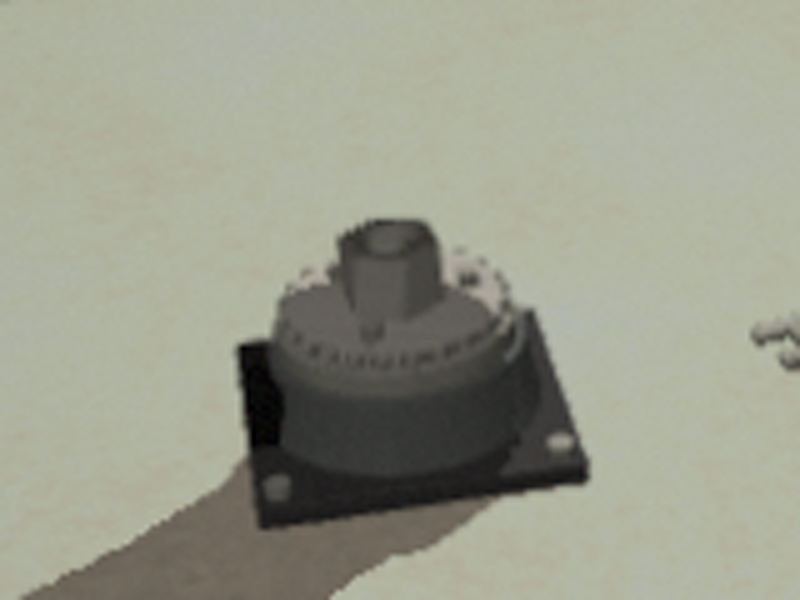

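The wrist view shows all three studs standing through the plate at about (271,140), (222,167) and (270,196). Depth puts the plate top at 67.9 mm (68 expected), tilted less than 0.001 rad, with the sleeve top at 98 mm. The side view shows the plate flat on the flange, and the gripper is clear above it. Handing in.

```bash
python3 - <<'E'
from bench import robot
print(robot.hand_in())
E
```

```text
the job is handed in; nothing more can be done
None
```

The sprocket is mounted flat on the flange with all three studs through its holes, and I handed the job in at about 22.5 s. No verdict came back, so this rests on my own checks.

**What I did:** I located the stand, studs and sprocket with the wrist camera. I gripped the sleeve across its flats, carried the sprocket over the spigot and turned it about 13° to match the studs. It went down in roughly 1 mm steps, and I opened the jaws slowly at low grip force to let go.

**Last checks:**
- **Seating:** the plate's top measured 67.9 mm above the bench (68 mm expected), with a slope under 0.001 rad. The sleeve top was at 97.8 mm (98 mm expected).
- **Position:** the sleeve centre was within about 1 mm of the spigot axis I had measured. The studs were visible through the holes.
- **Forces:** wrist force stayed at about 6 N or less in every reading. The only sign of contact was a moment of about 0.3 N m as the plate's edge touched the flange. The direct sprocket-to-stand force can't be read.
- **Gripper:** open and clear of everything, with the tool point about 0.26 m above the bench.

**What did not go to plan:**
- **Tool tilt:** the tool drifted up to about 0.04 rad off vertical during the moves. I worked most of that out with slow-up, fast-down jogs before lowering. About 0.016 rad remained during insertion, so one edge touched first and the plate's centre was less than 1 mm up when I released it.
- **Bystanders:** I did not re-measure the bottle, wrench, bin or marker at the end. The arm never came near them.

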